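# Load the reagent vials into the analyser carrier in reverse order

## Robot

A 6-joint arm with a two-finger parallel gripper is mounted at the origin on the work surface. World frame = base frame: x ahead of the robot, y to its left, z up, the work surface at z = 0. Lengths are in m, angles in rad, forces in N, time in s.
With the tool pointing down it reaches from about 0.275 to 0.75 m from the base axis. Payload 10.2 kg.
Tool frame: the origin (TCP) lies midway between the tips of the shut fingers; the grasp point (between the pads) lies 19 mm behind it (env.hold_point_z is the distance from the TCP to the grasp point, in m); x points along the fingers, z is the direction in which the jaws open and shut, and the axes are right-handed (so a half turn about x gives the same grasp; the last joint's range is limited). The gripper opens to 85 mm and grips with 20 to 120 N. Pads are 22 mm wide; open, the fingers measure 114 mm over their backs; the gripper's body (76 mm by 85 mm) begins 54 mm behind the grasp point. The pads swing forward as they close: fully open they stand 13 mm farther back than shut.
Start: joints at [-1.503, 0.313, 1.498, -0, 1.331, -0.223], TCP at [0.151, -0.503, 0.231] pointing down, gripper open.
Joint ranges: [-2.94, 2.94], [-0.97, 2.17], [0.19, 2.56], [-1.23, 4.37], [0.02, 3.11], [-2.88, 2.88]. Speed limits (rad/s): [2.39, 2.39, 3.01, 3.14, 3.14, 3.14].

## Interface

Orientations are given as a unit quaternion [x, y, z, w].
In Python, from bench import env, kinematics, monitor, eyes, job gives the robot as it stands. The module is installed in compiled form; this text tells all that it offers. Calls block until the motion is done:
- env.reach(position, orientation): joint-space move of the TCP to a pose.
- env.movel(position, velocity=0.15, frame=None, guard=None): straight line of the TCP; frame=None keeps the orientation; velocity is the mean speed in m/s. With guard (N) it stops when the force on the tool has changed by that much, and returns True; else False.
- env.set_joints(angles): joint-space move.
- env.release() and env.close_gripper(effort=None): open the fingers fully, or close them until they stop; effort is the grip in N (None keeps the last).
- env.hold(seconds).
- kinematics.ik(position, orientation): joint angles nearest the present ones, or None.
- monitor.sense(): the state.
- eyes.grab_frame(name): name is "side" or "top"; returns a dict with "frame" (400x640x3 uint8, red, green, blue), "mtx" (3x3 intrinsics, pixels), "k1" (the pictures are not rectified: a ray, as slopes to the right and down, at radius r is drawn at 1 + k1 r^2 times it, then the intrinsics apply), "view" (4x4, takes a point from world to camera coordinates). Camera axes: x right, y down, z forward; pixel columns grow to the right and rows downward; lengths in m; the calibration is good to about 2 mm. A picture is of the moment at which its call begins. There is no depth.
A pose or a line that the arm cannot do raises env.MotionError and nothing moves.
- job.hand_in(): hands the job in, once; it reports no verdict.
The state is a dict: "clock": time; "joints": joint angles; "qvel": joint speeds; "joint_efforts": joint torques, N m; "position": TCP position; "ee_rot": TCP orientation; "contact_force": force on the tool from outside, world axes, zero at the start; "ft_torque": the same for the moment, N m; "finger_gap": opening from 0.0 (shut) to 1.0 (fully open).
Only numpy, scipy, OpenCV 4.12 (cv2) and the standard library are available. Lean on these libraries where they do the work, as an engineer would, in place of code of your own. Each camera call takes 0.05 s, during which the arm holds its last target.

## Task

Move the four reagent vials from the aluminium rack into the white analyser carrier, one to a bay and in reverse order: the vial that starts nearest the aluminium rack's red end goes into the carrier bay farthest from the carrier's red end, and so on, until the last one stands next to the carrier's red end. Keep the vials upright, set each down gently on the bay floor rather than dropping it, and let go. Leave the white beaker where it stands.

Things in the scene. Friction and masses are not known exactly. Their poses are not given: they have to be found in the camera images.
- vial_blue_mid (a point): Loose amber reagent vial with a blue cap: upright round body 30 mm in diameter up to 52 mm, a short neck, cap 29 mm in diameter from 58 mm to the top; 80 mm tall, 40 to 85 g. This point is its centre, 40 mm above its underside; z is up along the vial. At the start it stands in a bay of the aluminium rack.
- vial_green_mid (a point): Loose amber reagent vial with a green cap: upright round body 30 mm in diameter up to 52 mm, a short neck, cap 29 mm in diameter from 58 mm to the top; 80 mm tall, 40 to 85 g. This point is its centre, 40 mm above its underside; z is up along the vial. At the start it stands in a bay of the aluminium rack.
- vial_yellow_mid (a point): Loose amber reagent vial with a yellow cap: upright round body 30 mm in diameter up to 52 mm, a short neck, cap 29 mm in diameter from 58 mm to the top; 80 mm tall, 40 to 85 g. This point is its centre, 40 mm above its underside; z is up along the vial. At the start it stands in a bay of the aluminium rack.
- vial_black_mid (a point): Loose amber reagent vial with a black cap: upright round body 30 mm in diameter up to 52 mm, a short neck, cap 29 mm in diameter from 58 mm to the top; 80 mm tall, 40 to 85 g. This point is its centre, 40 mm above its underside; z is up along the vial. At the start it stands in a bay of the aluminium rack.
- tag_blue: Fixed blue tag, 20 x 34 x 6 mm, on the aluminium rack's front ledge (tag top 18 mm above the table), by the bay where the blue vial starts; it keeps showing the old order. Origin: centre of its underside. x points to that bay (centre at x = 41 mm), y along the row to the rack's red end. That rack is fixed: four bays in a row, 52 mm pitch, floor 6 mm and walls 18 mm above the table.
- tag_green: Fixed green tag, 20 x 34 x 6 mm, on the aluminium rack's front ledge (tag top 18 mm above the table), by the bay where the green vial starts; it keeps showing the old order. Origin: centre of its underside. x points to that bay (centre at x = 41 mm), y along the row to the rack's red end. That rack is fixed: four bays in a row, 52 mm pitch, floor 6 mm and walls 18 mm above the table.
- tag_yellow: Fixed yellow tag, 20 x 34 x 6 mm, on the aluminium rack's front ledge (tag top 18 mm above the table), by the bay where the yellow vial starts; it keeps showing the old order. Origin: centre of its underside. x points to that bay (centre at x = 41 mm), y along the row to the rack's red end. That rack is fixed: four bays in a row, 52 mm pitch, floor 6 mm and walls 18 mm above the table.
- tag_black: Fixed black tag, 20 x 34 x 6 mm, on the aluminium rack's front ledge (tag top 18 mm above the table), by the bay where the black vial starts; it keeps showing the old order. Origin: centre of its underside. x points to that bay (centre at x = 41 mm), y along the row to the rack's red end. That rack is fixed: four bays in a row, 52 mm pitch, floor 6 mm and walls 18 mm above the table.
- carrier: White analyser carrier, the rack to be filled, fixed on the bench, empty at the start: 56 x 212 mm plus a red block 22 mm long at one end. Four open bays in one row, each 48 x 48 mm inside, with centres at x = 0, y = -78, -26, 26 and 78 mm; bay floor at z = 6 mm, walls and red block up to 18 mm, walls 4 mm thick. Origin: on the table under the middle of the row; y points along the row to the red end, z up.
- beaker: Loose empty white plastic beaker, a bystander, standing beyond the racks: 72 mm across the rim, 85 mm tall. Origin: centre of its underside, z up.
There are look-alikes about, which are no part of the job. Leave any brown look-alike of the part that bears vial_green_mid alone. Leave any pink look-alike of the part that bears vial_black_mid alone.

How it is judged:
At the end, for the whole second after the job is handed in: Each vial stands upright (0.12 rad) on the floor of its own carrier bay (within 14 mm of its centre along each side, 5 mm in height), released, slower than 0.02 m/s; counted from the red ends, the order is the reverse of the starting order shown by the tags (x of vial_blue_mid in the frame of carrier between -0.014 and 0.014 m and z of vial_blue_mid in the frame of carrier between 0.041 and 0.051 m and angle between each of vial_blue, vial_green, vial_yellow, vial_black's own z axis and vertical below 0.12 rad and y of vial_blue_mid in the frame of carrier between -0.092 and 0.092 m and linear speed of each of vial_blue, vial_green, vial_yellow, vial_black below 0.02 m/s and contact force between each of vial_blue, vial_green, vial_yellow, vial_black and the fingers below 0.05 N and x of vial_green_mid in the frame of carrier between -0.014 and 0.014 m and z of vial_green_mid in the frame of carrier between 0.041 and 0.051 m and y of vial_green_mid in the frame of carrier between -0.092 and 0.092 m and x of vial_yellow_mid in the frame of carrier between -0.014 and 0.014 m and z of vial_yellow_mid in the frame of carrier between 0.041 and 0.051 m and y of vial_yellow_mid in the frame of carrier between -0.092 and 0.092 m and x of vial_black_mid in the frame of carrier between -0.014 and 0.014 m and z of vial_black_mid in the frame of carrier between 0.041 and 0.051 m and y of vial_black_mid in the frame of carrier between -0.092 and 0.092 m and ((y of tag_blue in the frame of tag_green above 0 m and ((y of vial_blue_mid in the frame of carrier below -0.052 m and y of vial_green_mid in the frame of carrier above -0.052 m) or (y of vial_blue_mid in the frame of carrier below 0 m and y of vial_green_mid in the frame of carrier above 0 m) or (y of vial_blue_mid in the frame of carrier below 0.052 m and y of vial_green_mid in the frame of carrier above 0.052 m))) or (y of tag_blue in the frame of tag_green below 0 m and ((y of vial_green_mid in the frame of carrier below -0.052 m and y of vial_blue_mid in the frame of carrier above -0.052 m) or (y of vial_green_mid in the frame of carrier below 0 m and y of vial_blue_mid in the frame of carrier above 0 m) or (y of vial_green_mid in the frame of carrier below 0.052 m and y of vial_blue_mid in the frame of carrier above 0.052 m)))) and ((y of tag_blue in the frame of tag_yellow above 0 m and ((y of vial_blue_mid in the frame of carrier below -0.052 m and y of vial_yellow_mid in the frame of carrier above -0.052 m) or (y of vial_blue_mid in the frame of carrier below 0 m and y of vial_yellow_mid in the frame of carrier above 0 m) or (y of vial_blue_mid in the frame of carrier below 0.052 m and y of vial_yellow_mid in the frame of carrier above 0.052 m))) or (y of tag_blue in the frame of tag_yellow below 0 m and ((y of vial_yellow_mid in the frame of carrier below -0.052 m and y of vial_blue_mid in the frame of carrier above -0.052 m) or (y of vial_yellow_mid in the frame of carrier below 0 m and y of vial_blue_mid in the frame of carrier above 0 m) or (y of vial_yellow_mid in the frame of carrier below 0.052 m and y of vial_blue_mid in the frame of carrier above 0.052 m)))) and ((y of tag_blue in the frame of tag_black above 0 m and ((y of vial_blue_mid in the frame of carrier below -0.052 m and y of vial_black_mid in the frame of carrier above -0.052 m) or (y of vial_blue_mid in the frame of carrier below 0 m and y of vial_black_mid in the frame of carrier above 0 m) or (y of vial_blue_mid in the frame of carrier below 0.052 m and y of vial_black_mid in the frame of carrier above 0.052 m))) or (y of tag_blue in the frame of tag_black below 0 m and ((y of vial_black_mid in the frame of carrier below -0.052 m and y of vial_blue_mid in the frame of carrier above -0.052 m) or (y of vial_black_mid in the frame of carrier below 0 m and y of vial_blue_mid in the frame of carrier above 0 m) or (y of vial_black_mid in the frame of carrier below 0.052 m and y of vial_blue_mid in the frame of carrier above 0.052 m)))) and ((y of tag_green in the frame of tag_yellow above 0 m and ((y of vial_green_mid in the frame of carrier below -0.052 m and y of vial_yellow_mid in the frame of carrier above -0.052 m) or (y of vial_green_mid in the frame of carrier below 0 m and y of vial_yellow_mid in the frame of carrier above 0 m) or (y of vial_green_mid in the frame of carrier below 0.052 m and y of vial_yellow_mid in the frame of carrier above 0.052 m))) or (y of tag_green in the frame of tag_yellow below 0 m and ((y of vial_yellow_mid in the frame of carrier below -0.052 m and y of vial_green_mid in the frame of carrier above -0.052 m) or (y of vial_yellow_mid in the frame of carrier below 0 m and y of vial_green_mid in the frame of carrier above 0 m) or (y of vial_yellow_mid in the frame of carrier below 0.052 m and y of vial_green_mid in the frame of carrier above 0.052 m)))) and ((y of tag_green in the frame of tag_black above 0 m and ((y of vial_green_mid in the frame of carrier below -0.052 m and y of vial_black_mid in the frame of carrier above -0.052 m) or (y of vial_green_mid in the frame of carrier below 0 m and y of vial_black_mid in the frame of carrier above 0 m) or (y of vial_green_mid in the frame of carrier below 0.052 m and y of vial_black_mid in the frame of carrier above 0.052 m))) or (y of tag_green in the frame of tag_black below 0 m and ((y of vial_black_mid in the frame of carrier below -0.052 m and y of vial_green_mid in the frame of carrier above -0.052 m) or (y of vial_black_mid in the frame of carrier below 0 m and y of vial_green_mid in the frame of carrier above 0 m) or (y of vial_black_mid in the frame of carrier below 0.052 m and y of vial_green_mid in the frame of carrier above 0.052 m)))) and ((y of tag_yellow in the frame of tag_black above 0 m and ((y of vial_yellow_mid in the frame of carrier below -0.052 m and y of vial_black_mid in the frame of carrier above -0.052 m) or (y of vial_yellow_mid in the frame of carrier below 0 m and y of vial_black_mid in the frame of carrier above 0 m) or (y of vial_yellow_mid in the frame of carrier below 0.052 m and y of vial_black_mid in the frame of carrier above 0.052 m))) or (y of tag_yellow in the frame of tag_black below 0 m and ((y of vial_black_mid in the frame of carrier below -0.052 m and y of vial_yellow_mid in the frame of carrier above -0.052 m) or (y of vial_black_mid in the frame of carrier below 0 m and y of vial_yellow_mid in the frame of carrier above 0 m) or (y of vial_black_mid in the frame of carrier below 0.052 m and y of vial_yellow_mid in the frame of carrier above 0.052 m))))); the robot touches nothing.
It fails at once if a vial is tipped by more than 0.7 rad (angle between any of vial_blue, vial_green, vial_yellow, vial_black's own z axis and vertical above 0.7 rad).
It fails at once if a vial is dropped (moves faster than 0.6 m/s out of the fingers, a fall of about 18 mm) ((linear speed of vial_blue above 0.6 m/s and contact force between vial_blue and the fingers below 0.02 N) or (linear speed of vial_green above 0.6 m/s and contact force between vial_green and the fingers below 0.02 N) or (linear speed of vial_yellow above 0.6 m/s and contact force between vial_yellow and the fingers below 0.02 N) or (linear speed of vial_black above 0.6 m/s and contact force between vial_black and the fingers below 0.02 N)).
It fails at once if the beaker is moved by more than 30 mm or tipped (distance of beaker from where it was at the start of the episode above 0.03 m or angle between beaker's own z axis and vertical above 0.4 rad).
It also fails if it takes over 107 s, if anything falls off the work surface, if the arm or the gripper's body presses on something with over 40 N, if the wrist force passes 120 N, or if a joint passes its speed limit or range.

## Working session

There is one attempt and no reset: what is moved stays moved. The work goes in short steps, each a Python script; the robot and the scene stay as the last script left them, time stands still between calls to the robot, and variables do not carry over. Pictures are saved under pics/ and viewed, and the job is handed in when it is done.

```bash
mkdir -p pics; python3 - <<'E'
from bench import env, kinematics, monitor, eyes, job
import cv2,numpy as np
for n in("top","side"):
    f=eyes.grab_frame(n); cv2.imwrite(f"pics/{n}0.png",f["frame"][:,:,::-1]); print(n,f["mtx"].tolist(),f["k1"],np.round(f["view"],4).tolist())
s=monitor.sense(); print({k:np.round(v,4).tolist() for k,v in s.items()}, env.hold_point_z)
E
```

```text
top [[414.59096645155245, 0.0, 319.6656836479434], [0.0, 414.59096645155245, 194.7821919457005], [0.0, 0.0, 1.0]] 0.018773225300310913 [[-0.0248, -0.9997, -0.0087, 0.0029], [-0.9983, 0.0252, -0.0532, 0.5845], [0.0534, 0.0074, -0.9985, 1.0198], [0.0, 0.0, 0.0, 1.0]]
side [[441.16460100708974, 0.0, 317.04175149344695], [0.0, 441.16460100708974, 203.29199095582223], [0.0, 0.0, 1.0]] 0.019135733355249658 [[0.9859, -0.1671, -0.0045, -0.6061], [-0.1252, -0.7205, -0.6821, 0.0809], [0.1107, 0.6731, -0.7312, 0.8927], [0.0, 0.0, 0.0, 1.0]]
{'clock': 0.1, 'joints': [-1.5034, 0.3134, 1.4983, -0.0, 1.331, -0.2234], 'qvel': [-0.0001, -0.0032, -0.0024, 0.001, -0.0004, 0.0016], 'joint_efforts': [0.0044, -41.2899, -26.0141, -0.0001, 0.003, -0.0], 'position': [0.1505, -0.5027, 0.2308], 'ee_rot': [0.4226, 0.5674, -0.422, 0.5669], 'contact_force': [-0.2427, -1.2867, 0.5742], 'ft_torque': [0.0291, -0.0124, -0.0255], 'finger_gap': 0.9946} 0.0187
```

View pics/top0.png

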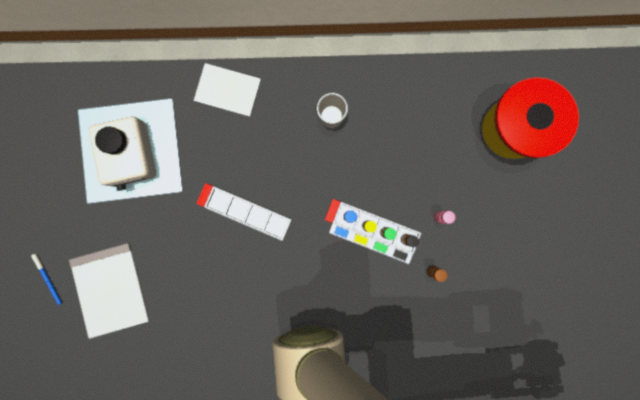

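View pics/side0.png

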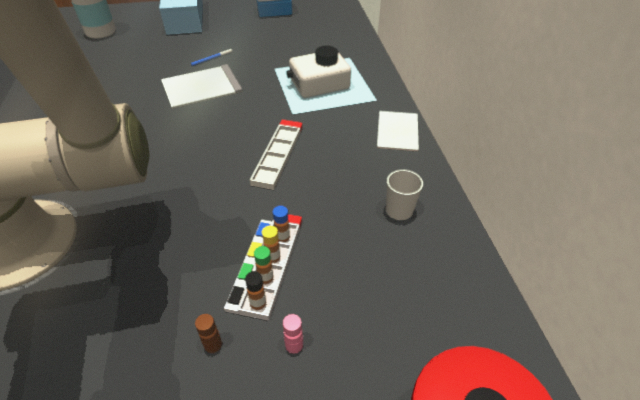

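The top view shows the aluminium rack with its red end at (333,211). The vials from that end are blue (350,216), yellow (370,226), green (390,233) and black (410,240), and the tags match. The carrier runs from its red end at (205,195) to (288,228). The look-alikes are brown at (440,275) and pink at (446,217), both standing outside the rack. I'll take close crops next.

```bash
python3 - <<'E'
import cv2
t=cv2.imread("pics/top0.png"); s=cv2.imread("pics/side0.png")
cv2.imwrite("pics/c1.png",cv2.resize(t[190:280,320:460],None,fx=5.5,fy=5.5,interpolation=cv2.INTER_CUBIC))
cv2.imwrite("pics/c2.png",cv2.resize(t[175:250,190:300],None,fx=7,fy=7,interpolation=cv2.INTER_CUBIC))
cv2.imwrite("pics/c3.png",cv2.resize(s[200:325,215:315],None,fx=4.8,fy=4.8,interpolation=cv2.INTER_CUBIC))
E
```

```text
(no output)
```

View pics/c1.png

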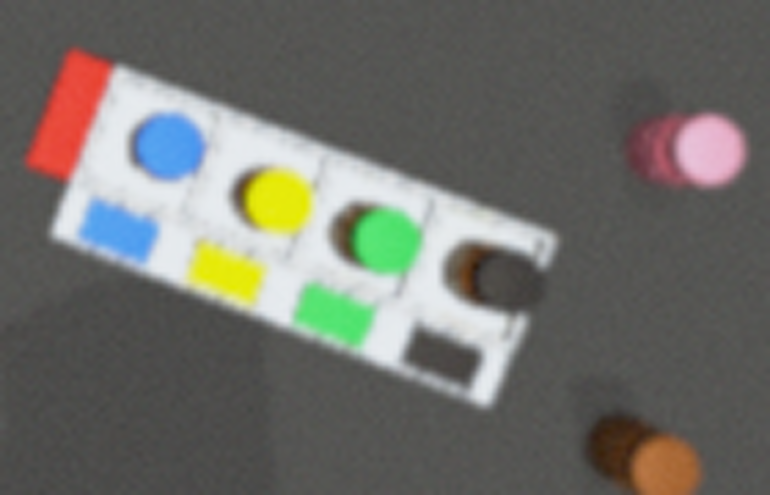

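View pics/c2.png

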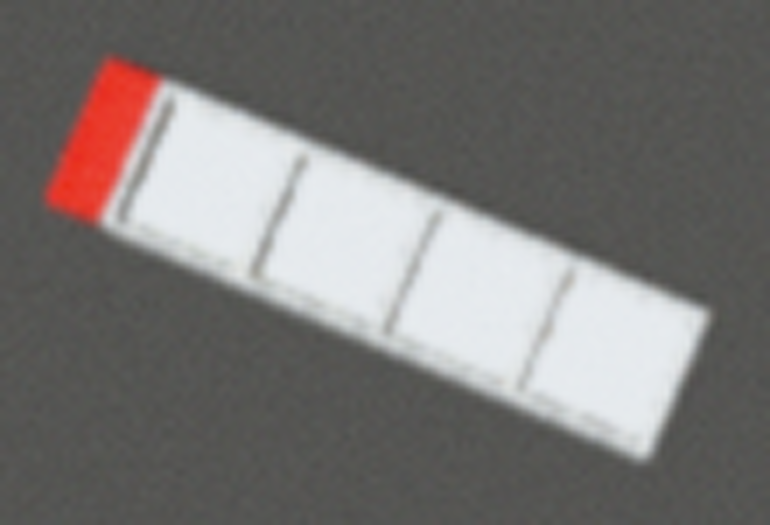

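View pics/c3.png

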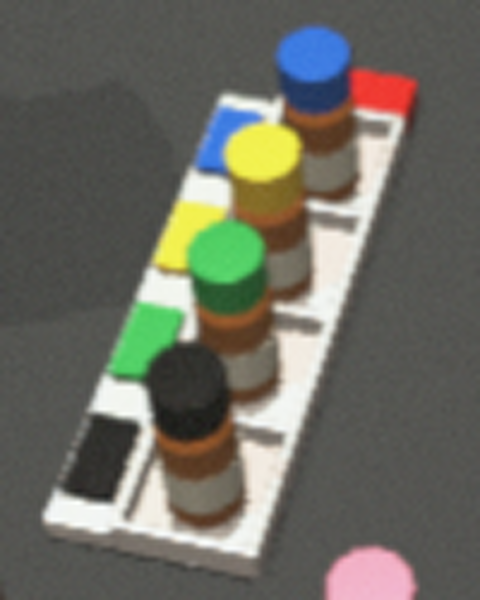

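```bash
cat > h.py <<'E'
from bench import env, kinematics, monitor, eyes, job
import cv2,numpy as np
from scipy.optimize import least_squares
def cams(): return {n:eyes.grab_frame(n) for n in("top","side")}
def proj(f,P):
    V=np.array(f["view"]);P=np.atleast_2d(P)@V[:3,:3].T+V[:3,3]
    s=P[:,:2]/P[:,2:];r2=(s**2).sum(1,keepdims=True)
    K=f["mtx"];return s*(1+f["k1"]*r2)*[K[0,0],K[1,1]]+[K[0,2],K[1,2]]
def onz(f,uv,z):
    return least_squares(lambda q:(proj(f,[q[0],q[1],z])[0]-uv),[.4,0]).x
def tri(ft,a,fs,b):
    r=least_squares(lambda q:np.r_[proj(ft,q)[0]-a,proj(fs,q)[0]-b],[.4,0,.05]);return r.x,np.abs(r.fun).max()
def crop(p,o,s): return np.array(o)+(np.array(p)+.5)/s-.5
E
python3 - <<'E'
from h import *
c=cams();T,S=c["top"],c["side"]
caps=dict(blue=((170,147),(314,57)),yellow=((277,202),(264,153)),green=((387,242),(227,253)),black=((508,279),(188,374)))
tags=dict(blue=(120,231),yellow=(227,272),green=(334,315),black=(442,357))
for k,(a,b) in caps.items():
    a=crop(a,(320,190),5.5);b=crop(b,(215,200),4.8)
    x,r=tri(T,a,S,b); print(k,np.round(onz(T,a,.086),4),np.round(onz(S,b,.086),4),np.round(x,4),round(r,2),'tag',np.round(onz(T,crop(tags[k],(320,190),5.5),.018),4))
C=[onz(T,crop(p,(190,175),7),.018) for p in[(108,57),(45,205),(160,80),(102,222),(710,312),(648,462)]]
print(np.round(C,4))
for i,j in((0,1),(2,3),(4,5),(2,4),(3,5),(0,2)):print(i,j,np.linalg.norm(C[i]-C[j]))
# bench beaker
E
```

```text
blue [ 0.5288 -0.0825] [ 0.5303 -0.0827] [ 0.5297 -0.0825  0.0858] 0.39 tag [ 0.4916 -0.0633]
yellow [ 0.5046 -0.1268] [ 0.5063 -0.128 ] [ 0.5056 -0.1269  0.0847] 0.47 tag [ 0.472  -0.1109]
green [ 0.4867 -0.1724] [ 0.4887 -0.1724] [ 0.488  -0.1724  0.086 ] 0.54 tag [ 0.4517 -0.1583]
black [ 0.4701 -0.2224] [ 0.4711 -0.2219] [ 0.4708 -0.2223  0.0866] 0.3 tag [ 0.4318 -0.206 ]
[[0.6216 0.2739]
 [0.5694 0.2968]
 [0.6129 0.2554]
 [0.5628 0.2766]
 [0.5254 0.061 ]
 [0.473  0.0841]]
0 1 0.05707209513281214
2 3 0.05441766343668424
4 5 0.05728580709676549
2 4 0.21321292675707607
3 5 0.21246714251727952
0 2 0.020398318766571673
```

```bash
cat >> h.py <<'E'
from scipy.spatial.transform import Rotation as R
C=np.array([[0.6216,0.2739],[0.5694,0.2968],[0.5254,0.061],[0.473,0.0841]])
M=np.array([[28,128],[-28,128],[28,-106],[-28,-106]])/1e3
def _m(q,P): 
    u=np.array([-np.sin(q[2]),np.cos(q[2])]);v=np.array([u[1],-u[0]])
    return q[:2]+np.outer(np.atleast_2d(P)[:,0],v)+np.outer(np.atleast_2d(P)[:,1],u)
_r=least_squares(lambda q:(_m(q,M)-C).ravel(),[.54,.17,-.4]);car=_r.x
def bay(y): return _m(car,[0,y])[0]
V=dict(blue=(.5295,-.0825),yellow=(.5055,-.127),green=(.488,-.1724),black=(.4707,-.2223))
B=dict(blue=-.078,yellow=-.026,green=.026,black=.078)
rackyaw=-np.arctan2(.0598,.1427)
def quat(yaw,flip=0):
    d=np.array([np.cos(yaw),np.sin(yaw),0])*(-1 if flip else 1)
    x=np.array([0,0,-1.]);return R.from_matrix(np.c_[x,np.cross(d,x),d]).as_quat()
E
python3 - <<'E'
from h import *
print(car,rackyaw,np.abs(_r.fun).max() if 0 else '')
T,S=cams().values()
for n,f in(("t",T),("s",S)):
    im=f["frame"][:,:,::-1].copy()
    for z,P in((.018,_m(car,M) if 0 else None),):pass
    import h
    for p in proj(f,np.c_[h._m(car,M),[.018]*4]): cv2.circle(im,tuple(int(round(v)) for v in p),1,(255,0,255),-1)
    for y in B.values(): cv2.circle(im,tuple(int(round(v)) for v in proj(f,[*bay(y),.006])[0]),1,(0,0,255),-1)
    o=(170,190) if n=="t" else (110,240)
    cv2.imwrite(f"pics/chk_{n}.png",cv2.resize(im[o[0]:o[0]+85,o[1]:o[1]+115],None,fx=6,fy=6,interpolation=cv2.INTER_CUBIC))
for fl in(0,1):
  for k in V:
    for p,yw in((V[k],rackyaw),(bay(B[k]),car[2])):
      print(fl,k,np.round(p,3),[None if q is None else np.round(q,2).tolist() for q in[kinematics.ik([*p,z],quat(yw,fl)) for z in(.028,.15)]])
E
```

```text
[ 0.54282075  0.16892573 -0.42437336] -0.39682949810361795 
0 blue [ 0.53  -0.082] [[-0.37, 0.58, 1.68, -0.0, 0.88, 0.02], [-0.37, 0.41, 1.58, -0.0, 1.15, 0.02]]
0 blue [0.511 0.098] [[-0.04, 0.56, 1.73, -0.0, 0.85, 0.39], [-0.04, 0.38, 1.63, -0.0, 1.13, 0.39]]
0 yellow [ 0.505 -0.127] [[-0.47, 0.56, 1.72, -0.0, 0.86, -0.07], [-0.47, 0.38, 1.62, -0.0, 1.14, -0.07]]
0 yellow [0.532 0.145] [[0.05, 0.61, 1.63, -0.0, 0.9, 0.48], [0.05, 0.45, 1.53, -0.0, 1.17, 0.48]]
0 green [ 0.488 -0.172] [[-0.57, 0.55, 1.74, -0.0, 0.85, -0.17], [-0.57, 0.38, 1.63, -0.0, 1.13, -0.17]]
0 green [0.554 0.193] [[0.14, 0.67, 1.52, -0.0, 0.95, 0.56], [0.14, 0.52, 1.42, -0.0, 1.21, 0.56]]
0 black [ 0.471 -0.222] [[-0.67, 0.56, 1.73, -0.0, 0.86, -0.27], [-0.67, 0.38, 1.63, -0.0, 1.13, -0.27]]
0 black [0.575 0.24 ] [[0.21, 0.74, 1.39, -0.0, 1.01, 0.63], [0.21, 0.59, 1.29, -0.0, 1.26, 0.63]]
1 blue [ 0.53  -0.082] [None, None]
1 blue [0.511 0.098] [[-0.04, 0.56, 1.73, -0.0, 0.85, -2.75], [-0.04, 0.38, 1.63, -0.0, 1.13, -2.75]]
1 yellow [ 0.505 -0.127] [None, None]
1 yellow [0.532 0.145] [[0.05, 0.61, 1.63, -0.0, 0.9, -2.66], [0.05, 0.45, 1.53, -0.0, 1.17, -2.66]]
1 green [ 0.488 -0.172] [None, None]
1 green [0.554 0.193] [[0.14, 0.67, 1.52, -0.0, 0.95, -2.58], [0.14, 0.52, 1.42, -0.0, 1.21, -2.58]]
1 black [ 0.471 -0.222] [[-0.67, 0.56, 1.73, -0.0, 0.86, 2.87], [-0.67, 0.38, 1.63, -0.0, 1.13, 2.87]]
1 black [0.575 0.24 ] [[0.21, 0.74, 1.39, -0.0, 1.01, -2.51], [0.21, 0.59, 1.29, -0.0, 1.26, -2.51]]
```

```bash
python3 -c "
import cv2,numpy as np
cv2.imwrite('pics/chk.png',np.vstack([cv2.resize(cv2.imread(f'pics/chk_{n}.png'),(400,296)) for n in 'ts']))"
```

```text
(no output)
```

View pics/chk.png

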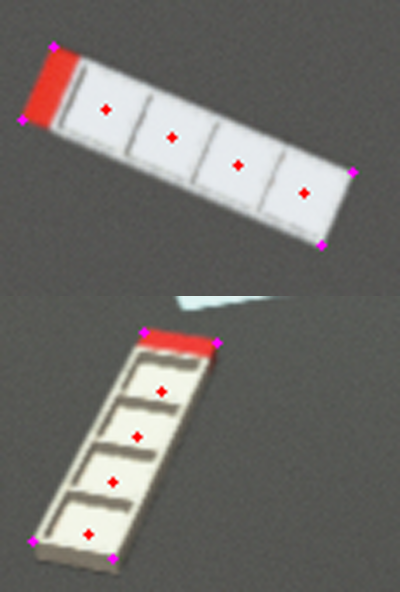

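The fitted carrier corners and bay centres land on the carrier in both views, within about 1 px.

Candidates (top view):
- Capped vials standing in the rack: blue (350,216), yellow (370,226), green (390,233), black (412,240).
- Brown (440,275) and pink (446,217) stand outside it. They are the decoys, so I'll leave them.

The close crop confirms this choice, so I'll start with blue.

```bash
cat >> h.py <<'E'
ZG=.028; ZC=.15
def st(m=""):
    s=monitor.sense();print(m,round(s["clock"],2),np.round(s["position"],4),np.round(s["contact_force"],1),round(s["finger_gap"],3))
def pick(k):
    q=quat(rackyaw);p=V[k]
    env.reach([*p,ZC],q)
    print(env.movel([*p,ZG],velocity=.12,guard=12));st("down")
    env.close_gripper(effort=40);st("closed")
    env.movel([*p,ZC],velocity=.12);st("lift")
def place(k,extra=0):
    q=quat(car[2]);p=bay(B[k])
    env.reach([*p,ZC],q)
    env.movel([*p,ZG+.004],velocity=.12)
    g=env.movel([*p,ZG-.002],velocity=.01,guard=2.5);st(f"set {g}")
    env.hold(.2);env.release();env.hold(.2);st("rel")
    env.movel([*p,ZC],velocity=.15)
E
python3 - <<'E'
from h import *
pick("blue")
f=cams();[cv2.imwrite(f"pics/lift_{n}.png",v["frame"][:,:,::-1]) for n,v in f.items()]
E
```

```text
False
down 3.52 [ 0.5299 -0.0827  0.0286] [-0.1 -0.6 -1. ] 0.994
closed 4.08 [ 0.5296 -0.0825  0.0283] [-1.4  0.5  3.3] 0.338
lift 5.24 [ 0.5291 -0.0824  0.1492] [-0.1  0.1 -2.1] 0.337
```

View pics/lift_side.png

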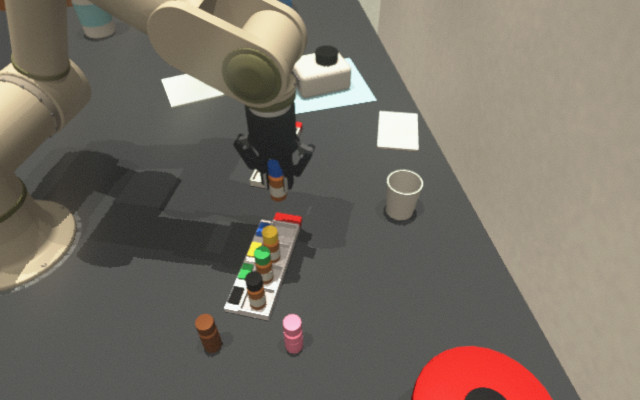

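The blue vial hangs upright in the fingers at about (276,180), and the other three still stand in the rack. Now placing it.

```bash
python3 - <<'E'
from h import *
place("blue")
env.reach([*V["yellow"],.2],quat(rackyaw))
f=cams();[cv2.imwrite(f"pics/pl_{n}.png",v["frame"][:,:,::-1]) for n,v in f.items()]
E
python3 -c "
import cv2
cv2.imwrite('pics/pl.png',cv2.resize(cv2.imread('pics/pl_side.png')[100:330,200:320],None,fx=2.6,fy=2.6))"
```

```text
set True 7.68 [0.5108 0.0979 0.0283] [-1.1  0.1  4.7] 0.342
rel 8.68 [0.5104 0.0979 0.0277] [ 0.   0.6 -0.6] 1.003
```

View pics/pl_side.png

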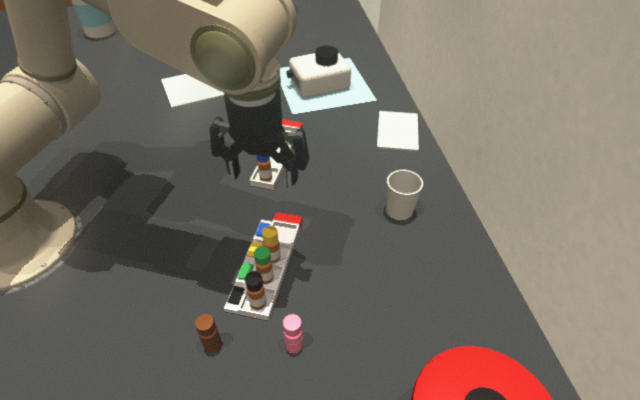

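View pics/pl_top.png

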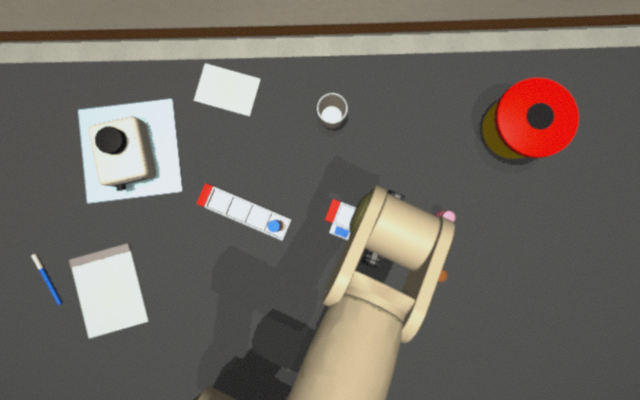

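The blue vial stands in the bay farthest from the carrier's red end, at about (274,226) in the top view and upright at (265,165) in the side view. The contact height matched the pick height, so it was set down gently. On to the rest.

```bash
python3 - <<'E'
from h import *
pick("yellow");place("yellow")
pick("green")
f=cams();[cv2.imwrite(f"pics/g_{n}.png",v["frame"][:,:,::-1]) for n,v in f.items()]
E
```

```text
False
down 12.14 [ 0.5059 -0.1272  0.0287] [-0.1  1.1  0.9] 1.001
closed 12.7 [ 0.5056 -0.127   0.0283] [-1.9  0.2  4.8] 0.336
lift 13.87 [ 0.5051 -0.1268  0.1492] [-1.1  0.8 -0.4] 0.336
set True 16.51 [0.5322 0.1453 0.0283] [-0.3 -0.3  4.7] 0.334
rel 17.5 [0.5318 0.1452 0.0277] [ 0.4  0.  -0.6] 1.0
False
down 20.85 [ 0.4884 -0.1726  0.0286] [ 0.2 -0.2  0.8] 1.001
closed 21.41 [ 0.4881 -0.1724  0.0283] [-1.7  1.   5. ] 0.336
lift 22.57 [ 0.4877 -0.1722  0.1493] [ 0.8  0.8 -0.5] 0.344
```

View pics/g_side.png

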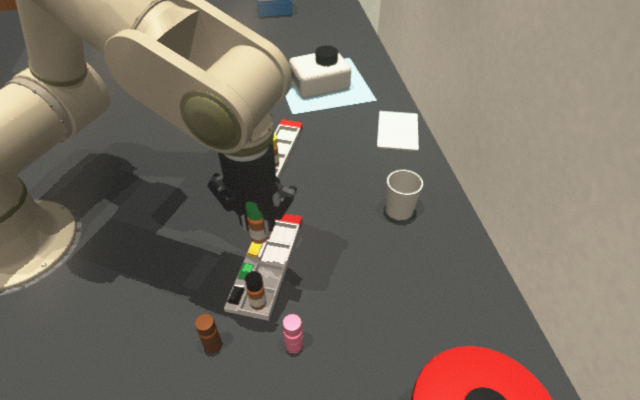

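The green vial is held upright at (256,222), yellow stands in the carrier at (275,150), and black remains in the rack.

```bash
python3 - <<'E'
from h import *
place("green")
pick("black");place("black")
env.reach([.40,-.25,.25],quat(rackyaw))
env.hold(.3)
f=cams();[cv2.imwrite(f"pics/end_{n}.png",v["frame"][:,:,::-1]) for n,v in f.items()]
st()
cv2.imwrite("pics/e1.png",cv2.resize(f["top"]["frame"][175:250,190:300,::-1],None,fx=7,fy=7,interpolation=cv2.INTER_CUBIC))
cv2.imwrite("pics/e2.png",cv2.resize(f["side"]["frame"][90:200,230:330,::-1],None,fx=5,fy=5,interpolation=cv2.INTER_CUBIC))
E
```

```text
set True 25.64 [0.5536 0.1927 0.0283] [-1.5  0.2  5. ] 0.338
rel 26.63 [0.5532 0.1926 0.0276] [1.4 0.5 0.1] 1.001
False
down 30.32 [ 0.471  -0.2225  0.0286] [-0.4 -0.9  0.6] 0.999
closed 30.88 [ 0.4707 -0.2223  0.0283] [-1.7  1.   3.9] 0.338
lift 32.04 [ 0.4704 -0.2221  0.1492] [-0.3 -0.1 -0.1] 0.336
set True 35.36 [0.575  0.2401 0.0283] [-0.8  0.8  5.1] 0.334
rel 36.35 [0.5746 0.24   0.0276] [ 0.7 -0.1 -0. ] 1.005
 39.63 [ 0.4001 -0.2499  0.25  ] [ 0.  -0.2  0.8] 1.0
```

View pics/e1.png

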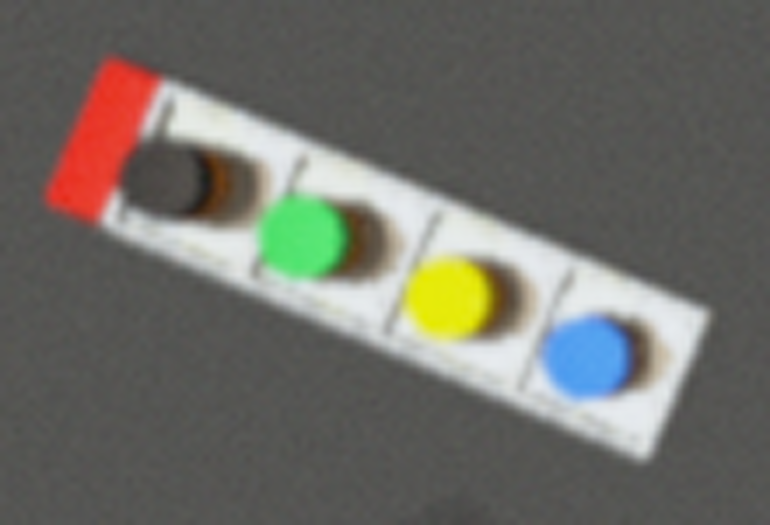

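View pics/e2.png

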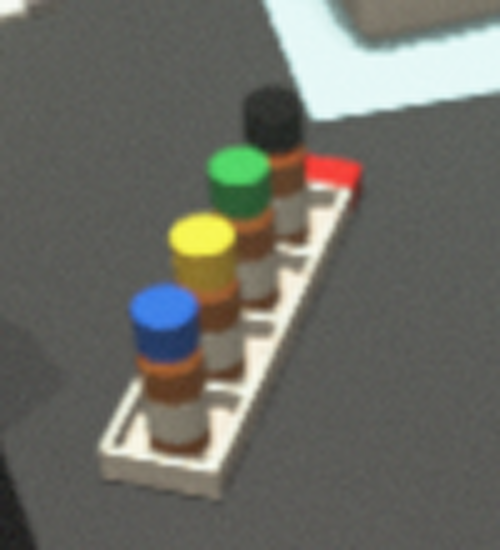

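View pics/end_side.png

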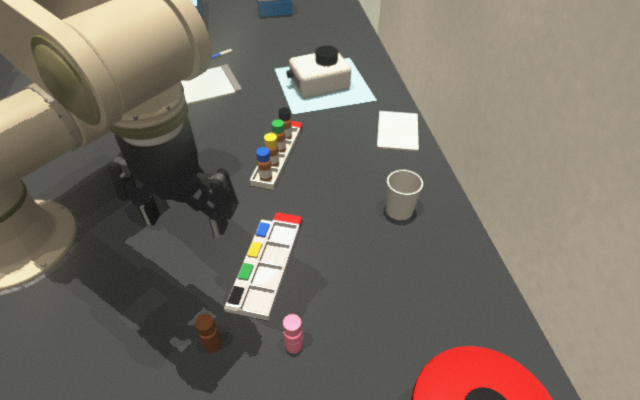

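Both pictures show all four vials standing in the carrier. From the red end they are black, green, yellow, blue (top crop: 168,178; 302,237; 448,297; 587,357). The beaker is still at (403,195). I'll check the positions numerically, then hand in.

```bash
python3 - <<'E'
from h import *
f=cams();u=np.array([-np.sin(car[2]),np.cos(car[2])]);v=np.array([u[1],-u[0]]);ok=True
for k,a,b in(("black",(167,178),(274,105)),("green",(302,237),(239,167)),("yellow",(448,297),(202,235)),("blue",(587,357),(165,307))):
    x,r=tri(f["top"],crop(a,(190,175),7),f["side"],crop(b,(230,90),5)); d=x[:2]-car[:2]
    l=np.array([d@v,d@u-B[k]]);print(k,np.round(x,4),"off mm",np.round(l*1e3,1),round(r,2)); ok&=np.abs(l).max()<.008
if ok: job.hand_in();print("handed in")
E
```

```text
black [0.5754 0.2348 0.088 ] off mm [ 2.6 -4.6] 0.35
green [0.5543 0.1905 0.0872] off mm [ 1.6 -1.6] 0.17
yellow [0.5329 0.1422 0.0883] off mm [ 2.  -2.5] 0.06
blue [0.5123 0.0966 0.0876] off mm [ 1.9 -0.5] 0.19
the job is handed in; nothing more can be done
handed in
```

I moved all four vials into the carrier in reverse order and handed the job in after about 40 s of robot time. From the carrier's red end they now stand black, green, yellow, blue; in the aluminium rack it was blue, yellow, green, black.

- **Set-down:** each vial touched the bay floor at the same gripper height it was picked from, so none was dropped. I then opened the fingers fully and moved the arm clear.
- **Last checks:** the vials look upright in both views. Their caps measured within 5 mm of the bay centres (limit 14 mm); black is the farthest off, at 4.6 mm. Cap tops measured 87–88 mm above the table against 86 mm expected, which is within the 2 mm camera calibration.
- **Left alone:** the beaker and the brown and pink look-alikes look unmoved in the last side picture; I did not measure them.

No check failed, and hand-in reports no verdict.

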